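File two flanges from a display hook into the slotted rack

ROBOT

A 6-joint arm with a two-finger parallel gripper is mounted at the origin on the work surface. World frame = base frame: x ahead of the robot, y to its left, z up, the work surface at z = 0. Lengths are in mm, angles in rad, forces in N, time in s.
With the tool pointing down it reaches from about 300 to 775 mm from the base axis. Payload 14.6 kg.
Tool frame: the origin (TCP) lies on the centre line of the jaws, within the pads' length; the fingertips stand 19 mm ahead of it and the grasp point (between the pads) is the TCP (bot.tip_reach is the distance from the TCP to the fingertips, in mm); y points along the fingers, x is the direction in which the jaws open and shut, and the axes are right-handed (so a half turn about y gives the same grasp; the last joint's range is limited). The gripper opens to 85 mm and grips with 20 to 120 N. Pads are 22 mm wide; open, the fingers measure 114 mm over their backs; the gripper's body (76 mm by 85 mm) begins 54 mm behind the grasp point. The pads swing forward as they close: fully open they stand 13 mm farther back than shut.
Start: joints at [1.203, 0.3, 1.521, -0, 1.321, -0.067], TCP at [162.954, 525.296, 250.281] pointing down, gripper open.
Joint ranges: [-3.03, 3.03], [-0.79, 2.21], [0.23, 2.52], [-1.04, 4.18], [0, 3.07], [-2.55, 2.55]. Speed limits (rad/s): [2.22, 2.22, 2.57, 3.14, 3.14, 3.14].

INTERFACE

Orientations are given as a unit quaternion [w, x, y, z].
In Python, from rig import bot gives the robot as it stands. Calls block until the motion is done:
- bot.move_to(position, orientation): joint-space move of the TCP to a pose.
- bot.servo_line(position, attitude=None, speed=150, until_force=None): straight line of the TCP; attitude=None keeps the orientation; speed is the mean speed in mm/s. With until_force (N) it stops when the force on the tool has changed by that much, and returns True; else False.
- bot.move_joints(angles): joint-space move.
- bot.move_gripper(opening, grip_force=None): finger opening in mm; grip_force is the grip in N (None keeps the last); returns when the fingers have stopped.
- bot.dwell(seconds).
- bot.ik(position, orientation): joint angles nearest the present ones, or None.
- bot.read_state(): the state.
- bot.read_camera(name): name is "side" or "top"; returns a dict with "image" (420x560x3 uint8, blue, green, red), "depth" (420x560 float32, mm along the optical axis (not along the pixel's ray), 0 where there is no reading), "fovy" (degrees; the focal length in pixels is half the picture's height over the tangent of half this angle, whatever the lens; pixels are square), "cx", "cy" (the principal point, pixels), "eye" and "attitude" of the camera in the world. Camera axes: x right, y down, z forward; pixel columns grow to the right and rows downward; lengths in mm; the calibration is good to about 2 mm. A picture is of the moment at which its call begins.
A pose or a line that the arm cannot do raises bot.MotionError and nothing moves.
- bot.finish_job(): hands the job in, once; it reports no verdict.
The state is a dict: "clock": time; "joint_positions": joint angles; "qvel": joint speeds; "effort": joint torques, N m; "ee_pos": TCP position; "tool_rot": TCP orientation; "ft_force": force on the tool from outside, world axes, zero at the start; "moment": the same for the moment, N m; "grip_width": finger opening in mm.
Only numpy, scipy, OpenCV 4.12 (cv2) and the standard library are available. Lean on these libraries where they do the work, as an engineer would, in place of code of your own. Each camera call takes 0.05 s, during which the arm holds its last target.

TASK

Two round aluminium flanges, a large and a small one, hang one behind the other on the same hook stand. Lift each up and off the hook and stand it on edge in the slotted plywood rack, right down on the slot floor: the large flange in the long slot, the small flange in the short slot. Leave the square flange hanging on its own stand, and leave the grease jar and the brass nipple standing where they are.

Things in the scene. Friction and masses are not known exactly. Their poses are not given: they have to be found in the camera images.
- large_flange: Large round aluminium flange: flat ring, outer diameter 110 mm, bore 60 mm, 14 mm thick, 8 bolt-hole marks (not real holes), about 0.25 kg. Origin at the bore's centre, mid-thickness; x axis along the bore (level while hanging). Hangs by its bore on pair_stand's hook, in front of or behind the small flange, about 55 mm apart along the hook.
- small_flange: Small round aluminium flange: outer diameter 90 mm, bore 60 mm, 14 mm thick, 4 bolt-hole marks, about 0.14 kg. Origin and axes as for the large flange. Hangs on the same hook.
- square_flange: Square aluminium flange, 94 x 94 x 14 mm with a 60 mm round bore, origin at the bore centre, mid-thickness, x axis along the bore. Hangs alone on single_stand; to be left hanging.
- pair_stand: Fixed blue-grey hook stand with both round flanges. Origin on the table. Base 12 mm high, x -80 to 110 mm, 90 mm wide. Post 30 mm wide, x 85 to 105 mm, 190 mm high. From it a level steel hook, 8 mm diameter, axis at z = 160 mm, runs along -x to x = -55 mm, then turns up to x = -67, z = 176 mm (rounded end 4 mm more). Flanges hang at about x = 30 and -25 mm, centres 26 mm below the hook's axis.
- single_stand: Another fixed hook stand, of the same shape and dimensions as pair_stand, carrying the square flange at about x = 0.
- pair_stand_hook_tip (a point): Axis point at the upturned end of pair_stand's hook (x = -67, y = 0, z = 176 mm in the stand's frame).
- rack: Fixed plywood rack with two slots, 112 mm (x) by 150 mm (y), 47 mm high, origin under its centre. Slots 20 mm wide in x, running along y, open on top, 35 mm deep, floor 12 mm above the table, side walls 8 mm thick. Long slot (118 mm) at x = -30 mm, on the robot's side; short slot (98 mm) at x = +30 mm.
- long_slot (a point): Centre of the floor of the long slot; axes as the rack (x across the slot, y along it). The large flange stands here with its centre 55 mm above this point.
- short_slot (a point): Centre of the floor of the short slot; axes as the rack. The small flange stands here with its centre 45 mm above this point.
- grease_jar: Small jar with black cap, 46 mm diameter, 65 mm high, origin under its centre. Leave alone.
- hex_nipple: Brass hexagon pipe nipple standing on end, 34 mm across, 52 mm high, origin under its centre. Leave alone.
Mind the look-alikes: they are no part of the job. Leave any red look-alike of the small_flange alone.

How it is judged:
By the outcome, as a careful person would: the job done as asked, in the order asked, and still so for the second after the job is handed in, with the robot touching nothing.
It also fails if it takes over 67 s, if anything falls off the work surface, if the arm or the gripper's body presses on something with over 40 N, if the wrist force passes 120 N, or if a joint passes its speed limit or range.

## Working session

There is one attempt and no reset: what is moved stays moved. The work goes in short steps, each a Python script; the robot and the scene stay as the last script left them, time stands still between calls to the robot, and variables do not carry over. Pictures are saved under pics/ and viewed, and the job is handed in when it is done.

```bash
ls; mkdir -p pics; cat > h.py <<'E'
import numpy as np, cv2
from rig import bot
from scipy.spatial.transform import Rotation as R
def Rq(q): return R.from_quat([q[1],q[2],q[3],q[0]]).as_matrix()
def qR(M):
    q=R.from_matrix(M).as_quat(); return [q[3],q[0],q[1],q[2]]
def K(c):
    f=c["image"].shape[0]/2/np.tan(np.radians(c["fovy"])/2); return f
def pts(c):
    f=K(c); h,w=c["depth"].shape; v,u=np.mgrid[:h,:w]; d=c["depth"]
    P=np.stack([(u-c["cx"])/f*d,(v-c["cy"])/f*d,d],-1)
    return P@Rq(c["attitude"]).T+np.array(c["eye"])
def proj(c,p):
    q=(np.array(p,float)-np.array(c["eye"]))@Rq(c["attitude"]); f=K(c); return c["cx"]+f*q[...,0]/q[...,2], c["cy"]+f*q[...,1]/q[...,2]
def save(n):
    import pickle
    for k in ("top","side"):
        c=bot.read_camera(k); cv2.imwrite(f"pics/{n}_{k}.png",c["image"]); pickle.dump(c,open(f"{n}_{k}.pkl","wb"))
E
python3 - <<'E'
from h import *
save("a")
import pickle
for k in("top","side"):
    c=pickle.load(open(f"a_{k}.pkl","rb")); print({a:b for a,b in c.items() if a not in("image","depth")}, (c["depth"]>0).mean())
s=bot.read_state();print(s["clock"],s["tool_rot"],s["grip_width"])
print(Rq(s["tool_rot"]).round(3))
E
```

```text
pics
{'fovy': 50.55913137058316, 'cx': 277.69032639066097, 'cy': 212.883411006481, 'eye': array([ 448.74628892,    2.4980649 , 1074.13010435]), 'attitude': array([-0.02345158,  0.71357716, -0.6990863 ,  0.03919205])} 0.9959906462585034
{'fovy': 48.693591178749735, 'cx': 283.5481280602941, 'cy': 203.22981102560976, 'eye': array([ 219.96498006, -468.36455255,  811.90052531]), 'attitude': array([-0.31548545,  0.90620976, -0.26316845,  0.09997584])} 0.9961267006802721
0.1 [-0.56907313  0.56945736  0.41914297 -0.4197538 ] 85.49566977982204
[[ 0.296 -0.    -0.955]
 [ 0.955 -0.001  0.296]
 [-0.001 -1.     0.   ]]
```

View pics/a_top.png

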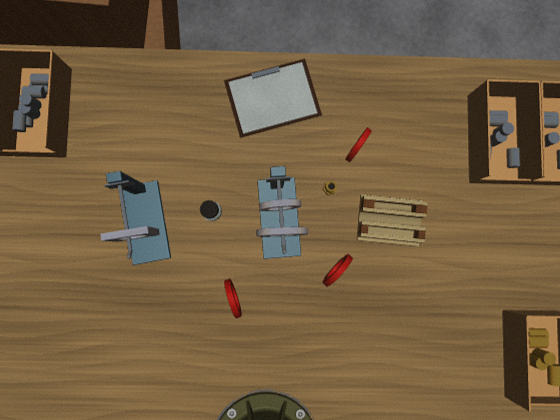

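View pics/a_side.png

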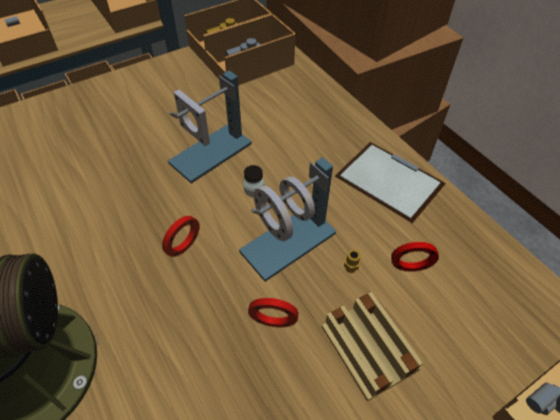

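The top view shows the pair stand at (280,218), with the nearer, larger ring at (281,231) and the smaller ring at (280,204). The rack is at (393,220). Possible confusions are the square flange at (128,235) and the red rings at (232,298), (338,270) and (358,144). The two grey rings on the pair stand are the targets. Next I'll take a close crop and measure.

```bash
python3 - <<'E'
from h import *
import pickle
t=pickle.load(open("a_top.pkl","rb")); s=pickle.load(open("a_side.pkl","rb"))
a=cv2.resize(t["image"][150:270,240:440],None,fx=4,fy=4,interpolation=cv2.INTER_CUBIC)[:,:800]
cv2.imwrite("pics/crop_t.png",a)
b=cv2.resize(s["image"][140:400,225:435],None,fx=2.2,fy=2.2,interpolation=cv2.INTER_CUBIC); cv2.imwrite("pics/crop_s.png",b)
for n,c in(("top",t),("side",s)):
    P=pts(c)
    g=(slice(None),slice(None))
    hsv=cv2.cvtColor(c["image"],cv2.COLOR_BGR2HSV)
    red=((hsv[...,1]>170)&((hsv[...,0]<6)|(hsv[...,0]>174))&(hsv[...,2]>80)).astype(np.uint8)
    nl,lab,st,ce=cv2.connectedComponentsWithStats(red)
    for i in range(1,nl):
        if st[i,4]>60:
            q=P[lab==i]; print(n,"red",ce[i].round(),np.median(q,0).round(),q[:,2].min().round(),q[:,2].max().round())
    # table check
    print("table z",np.median(P[300:330,150:200,2]) if n=="top" else np.median(P[330:380,150:200,2]))
    if n=="top": jar=P[205:214,205:214]; print("jar",np.median(jar.reshape(-1,3),0)); print("nip",np.median(P[185:190,328:333].reshape(-1,3),0))
# base of pair stand: blue mask at height ~12
for n,c in(("top",t),("side",s)):
    P=pts(c);hsv=cv2.cvtColor(c["image"],cv2.COLOR_BGR2HSV)
    print(n,hsv[190,265],hsv[245,270]) if n=="top" else print(n,hsv[245,270])
    m=((hsv[...,0]>90)&(hsv[...,0]<115)&(hsv[...,1]>70)&(P[...,2]>4)&(P[...,2]<22)).astype(np.uint8)
    nl,lab,st,ce=cv2.connectedComponentsWithStats(m)
    for i in range(1,nl):
        if st[i,4]>150:
            q=P[lab==i]; r=cv2.minAreaRect(q[:,:2].astype(np.float32)); print(n,"base",ce[i].round(),np.median(q[:,2]),r)
E
```

```text
top red [360. 143.] [ 701. -202.   84.] 2.0 93.0
top red [338. 270.] [ 413. -158.   79.] -2.0 93.0
top red [232. 298.] [346.  79.  81.] 7.0 92.0
table z -0.5046912979075842
jar [544.18458601 137.30092822  64.94458456]
nip [ 602.72371546 -139.93721353   52.49516757]
side red [175. 228.] [333.  76.  83.] 58.0 812.0
side red [185. 242.] [347.  80.  17.] 8.0 812.0
side red [416. 246.] [ 698. -202.   84.] -3.0 812.0
side red [413. 264.] [ 708. -208.   16.] -1.0 44.0
side red [274. 304.] [ 412. -161.   84.] 55.0 812.0
side red [271. 319.] [ 407. -157.   17.] 10.0 812.0
table z -0.8603063502825989
top [ 97  59 143] [ 98  63 141]
top base [145. 224.] 11.429380230160973 ((514.8216552734375, 295.1304931640625), (185.89886474609375, 89.5701904296875), 11.798913955688477)
side [100  89 118]
side base [208. 154.] 10.764352555969822 ((512.1046752929688, 295.05914306640625), (185.80157470703125, 88.86579895019531), 11.78498649597168)
side base [285. 246.] 11.05484174204355 ((530.3323974609375, -24.120704650878906), (188.15028381347656, 88.22663879394531), 5.511363506317139)
```

```bash
python3 - <<'E'
from h import *
import pickle
for n in("top","side"):
    c=pickle.load(open(f"a_{n}.pkl","rb"));P=pts(c)
    # grasp everything near pair stand above z 80
    m=(P[...,2]>70)&(P[...,2]<200)&(abs(P[...,1])<110)&(P[...,0]>300)&(P[...,0]<600)
    q=P[m]; 
    np.save(f"q_{n}.npy",q); print(n,len(q),q.min(0).round(),q.max(0).round())
    # rack points
    m=(P[...,2]>36)&(P[...,2]<60)&(P[...,1]<-150)&(P[...,1]>-400)&(P[...,0]>300)&(P[...,0]<520)
    q=P[m]; r=cv2.minAreaRect(q[:,:2].astype(np.float32)); print("rack top",len(q),np.median(q[:,2]),r, q.min(0),q.max(0))
E
```

```text
top 1302 [309. -79.  70.] [600.  98. 191.]
rack top 563 46.64897656502558 ((494.06243896484375, -263.9567565917969), (69.16596984863281, 202.25930786132812), 12.265137672424316) [ 438.97986195 -363.32763555   36.31349326] [ 519.99375924 -172.39065966   59.2755842 ]
side 2851 [305. -82.  70.] [600.  96. 190.]
rack top 1336 45.72423910146654 ((491.97564697265625, -266.0399475097656), (80.22024536132812, 197.67794799804688), 15.594599723815918) [ 426.77127917 -363.78513055   36.00387457] [ 519.92780893 -181.62220892   59.80961051]
```

View pics/crop_t.png

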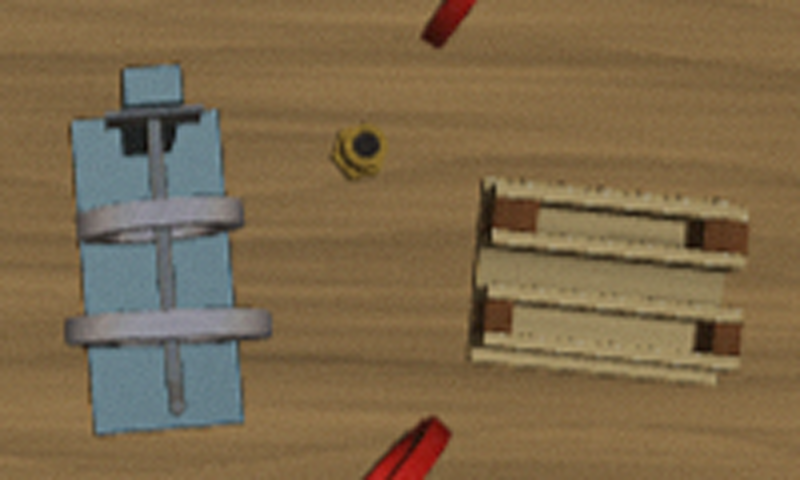

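View pics/crop_s.png

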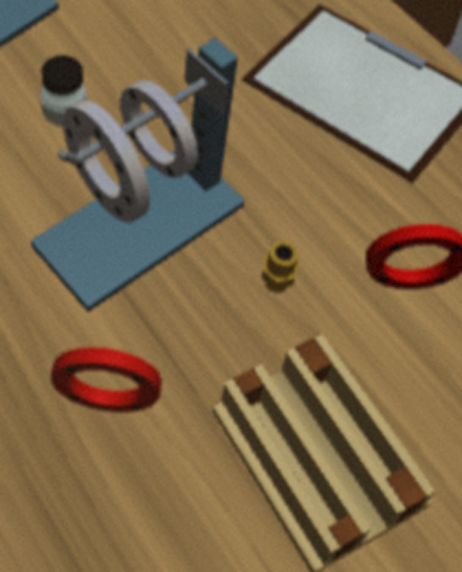

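```bash
python3 - <<'E'
from h import *
import pickle
for n in("top","side"):
    c=pickle.load(open(f"a_{n}.pkl","rb"));P=pts(c)
    hsv=cv2.cvtColor(c["image"],cv2.COLOR_BGR2HSV)
    box=(P[...,1]<-150)&(P[...,1]>-380)&(P[...,0]>430)&(P[...,0]<600)
    m=box&(P[...,2]>42)&(P[...,2]<52); q=P[m]
    r=cv2.minAreaRect(q[:,:2].astype(np.float32)); print(n,"rack walls",len(q),np.median(q[:,2]),r)
    a=np.radians(r[2]); 
    # brown blocks
    mb=(box&(P[...,2]>40)&(hsv[...,0]<14)&(hsv[...,1]>110)).astype(np.uint8)
    nl,lab,st,ce=cv2.connectedComponentsWithStats(mb)
    for i in range(1,nl):
        if st[i,4]>12:
            q=P[lab==i]; print("  block",ce[i].round(1),st[i,4],q.mean(0).round(1))
    # flanges/hook
    # stand frame guess
    sc=np.array([530,-24]) 
    box=(P[...,2]>60)&(P[...,2]<186)&(abs(P[...,1]+24)<75)&(P[...,0]>440)&(P[...,0]<595)
    q=P[box]
    h,e=np.histogram(q[:,0],bins=np.arange(440,600,5)); print(dict(zip(e.astype(int),h)))
E
```

```text
top rack walls 1232 46.97550713195335 ((534.620361328125, -266.3782653808594), (158.8321533203125, 208.89695739746094), 8.022201538085938)
  block [368.6 203.2] 68 [ 567.4 -231.4   47. ]
  block [420.7 208.8] 68 [ 557.1 -353.7   47.3]
  block [363.7 228.5] 46 [ 508.1 -220.2   46.7]
  block [421.4 234. ] 42 [ 498.2 -355.1   46.4]
  block [347.1 258.6] 66 [ 438.1 -177.5   70.8]
{np.int64(440): np.int64(0), np.int64(445): np.int64(2), np.int64(450): np.int64(9), np.int64(455): np.int64(8), np.int64(460): np.int64(12), np.int64(465): np.int64(7), np.int64(470): np.int64(12), np.int64(475): np.int64(8), np.int64(480): np.int64(24), np.int64(485): np.int64(117), np.int64(490): np.int64(88), np.int64(495): np.int64(75), np.int64(500): np.int64(23), np.int64(505): np.int64(12), np.int64(510): np.int64(8), np.int64(515): np.int64(11), np.int64(520): np.int64(8), np.int64(525): np.int64(11), np.int64(530): np.int64(9), np.int64(535): np.int64(23), np.int64(540): np.int64(96), np.int64(545): np.int64(148), np.int64(550): np.int64(99), np.int64(555): np.int64(45), np.int64(560): np.int64(14), np
[... 755 characters left out ...]
np.int64(475): np.int64(12), np.int64(480): np.int64(372), np.int64(485): np.int64(443), np.int64(490): np.int64(191), np.int64(495): np.int64(124), np.int64(500): np.int64(7), np.int64(505): np.int64(1), np.int64(510): np.int64(11), np.int64(515): np.int64(12), np.int64(520): np.int64(10), np.int64(525): np.int64(10), np.int64(530): np.int64(12), np.int64(535): np.int64(158), np.int64(540): np.int64(285), np.int64(545): np.int64(225), np.int64(550): np.int64(142), np.int64(555): np.int64(45), np.int64(560): np.int64(5), np.int64(565): np.int64(10), np.int64(570): np.int64(10), np.int64(575): np.int64(11), np.int64(580): np.int64(10), np.int64(585): np.int64(10), np.int64(590): np.int64(11)}
```

```bash
cat > fit.py <<'E'
from h import *
import pickle
def fit(pk,rngs=((480,503),(534,562))):
  for n in("top","side"):
    c=pickle.load(open(f"{pk}_{n}.pkl","rb"));P=pts(c)
    box=(P[...,2]>60)&(P[...,2]<190)&(abs(P[...,1]+24)<75)&(P[...,0]>440)&(P[...,0]<595)
    q=P[box]
    hk=q[((q[:,0]>506)&(q[:,0]<532)|(q[:,0]>565)|((q[:,0]>465)&(q[:,0]<478)))&(q[:,2]>140)]
    a=np.polyfit(hk[:,0],hk[:,1],1); print(n,"hook y=",a, "ztop",np.median(hk[:,2]),"yaw",np.degrees(np.arctan(a[0])),"y@490",np.polyval(a,490),"minx",q[:,0].min())
    yaw=np.arctan(a[0]); ex=np.array([np.cos(yaw),np.sin(yaw)]); ey=np.array([-ex[1],ex[0]])
    for r in rngs:
        f=q[(q[:,0]>r[0])&(q[:,0]<r[1])]
        f=f[(abs(f[:,1]-np.polyval(a,f[:,0]))>8)]
        s=f[:,:2]@ex; t=f[:,:2]@ey
        # outer circle: upper edge points by (t,z)
        print("  flange s pct",np.percentile(s,[2,25,50,75,98]).round(1),"t",t.min().round(1),t.max().round(1),"z",np.percentile(f[:,2],[1,50,99.5]).round(1), "hook t",(np.array([490,np.polyval(a,490)])@ey).round(1))
        for k in (t<t.mean(),t>t.mean()): print("     half s med",np.median(s[k]).round(1),np.percentile(s[k],[2,98]).round(1))
if __name__=="__main__": fit("a")
E
python3 fit.py
python3 - <<'E'
from h import *
import pickle
c=pickle.load(open("a_side.pkl","rb"));P=pts(c)
# post top
m=(P[...,2]>184)&(P[...,2]<198)&(abs(P[...,1]+24)<80)&(P[...,0]>560)&(P[...,0]<660); q=P[m]; print(len(q),q.mean(0),cv2.minAreaRect(q[:,:2].astype(np.float32)))
c=pickle.load(open("a_top.pkl","rb"));P=pts(c)
m=(P[...,2]>184)&(P[...,2]<198)&(abs(P[...,1]+24)<80)&(P[...,0]>560)&(P[...,0]<660); q=P[m]; print(len(q),q.mean(0),cv2.minAreaRect(q[:,:2].astype(np.float32)))
E
```

```text
top hook y= [  0.09625119 -73.66893157] ztop 163.17617744242398 yaw 5.497850747229057 y@490 -26.505848962013154 minx 449.950606352744
  flange s pct [480.5 483.4 487.2 491.4 496. ] t -126.8 -19.4 z [ 95.7 177.1 189.1] hook t -73.3
     half s med 485.9 [480.  493.8]
     half s med 488.7 [482.3 496.3]
  flange s pct [538.3 539.9 543.1 547.5 551.8] t -117.5 -29.7 z [ 96.6 164.7 179.9] hook t -73.3
     half s med 543.4 [539.1 551.7]
     half s med 542.6 [538.3 551.8]
side hook y= [  0.11467486 -84.36595764] ztop 162.08810873676794 yaw 6.541809681954285 y@490 -28.175276634258438 minx 445.8663690504193
  flange s pct [475.1 477.1 479.7 483.3 491.2] t -137.6 -28.1 z [ 85.9 150.  188.2] hook t -83.8
     half s med 477.6 [475.  489.1]
     half s med 480.4 [478.3 491.9]
  flange s pct [534.2 535.2 536.6 542.4 548.1] t -128.6 -38.0 z [ 95.5 145.  177.9] hook t -83.8
     half s med 537.1 [534.2 548.1]
     half s med 536.4 [534.4 548. ]
148 [609.3233061  -16.08790387 188.47833119] ((609.3646240234375, -14.741989135742188), (21.115093231201172, 31.510988235473633), 2.3816511631011963)
147 [612.67875821 -14.42316881 189.6393923 ] ((613.440673828125, -14.602693557739258), (20.530607223510742, 29.878992080688477), 5.757452487945557)
```

```bash
cat >> h.py <<'E'
def att(yawdeg,flip=False):
    a=np.radians(yawdeg); c,s=np.cos(a),np.sin(a)
    if flip: c,s=-c,-s
    return qR(np.array([[c,0,-s],[s,0,c],[0,-1,0]]))
def rep(m=""):
    s=bot.read_state(); print(m,"t",round(s["clock"],2),"tcp",np.round(s["ee_pos"],1),"F",np.round(s["ft_force"],1),"M",np.round(s["moment"],2),"g",round(s["grip_width"],1),"q5",round(s["joint_positions"][5],2))
def ex(yaw): a=np.radians(yaw); return np.array([np.cos(a),np.sin(a),0])
E
python3 - <<'E'
from h import *
print(bot.tip_reach)
for f in(0,1):
    for p,y in(((492,-27,250),3),((502,-288,250),-4.6)): print(f,bot.ik(p,att(y,f)))
bot.move_gripper(42,grip_force=70); rep(); print(bot.tip_reach)
E
```

```text
19.0
0 [-1.29170010e-01  1.72332898e-01  1.67927588e+00 -4.44089210e-16
  1.28998388e+00 -1.81529888e-01]
0 [-5.84142949e-01  3.64365815e-01  1.43621558e+00 -4.44089210e-16
  1.34101126e+00 -5.03857804e-01]
1 None
1 None
 t 0.6 tcp [163.  525.3 250.3] F [ 0.4  0.7 -0.9] M [0.01 0.02 0.02] g 42.2 q5 -0.07
19.0
```

```bash
python3 - <<'E'
from h import *
bot.move_to([491.7,-27.2,255],att(3)); rep()
bot.servo_line([491.7,-27.2,214],speed=120); rep()
save("b")
for n in("top","side"):
    c=cv2.imread(f"pics/b_{n}.png"); r=c[150:280,210:350] if n=="top" else c[130:280,210:350]
    cv2.imwrite(f"pics/b_{n}c.png",cv2.resize(r,None,fx=4,fy=4,interpolation=cv2.INTER_CUBIC))
E
```

```text
t 2.89 tcp [491.8 -26.6 255. ] F [-1.2  0.3 -0.1] M [ 0.07  0.01 -0.  ] g 41.7 q5 -0.18
 t 3.38 tcp [491.9 -27.  214.4] F [ 0.4 -0.5 -0.3] M [-0.04  0.03 -0.01] g 42.3 q5 -0.18
```

View pics/b_sidec.png

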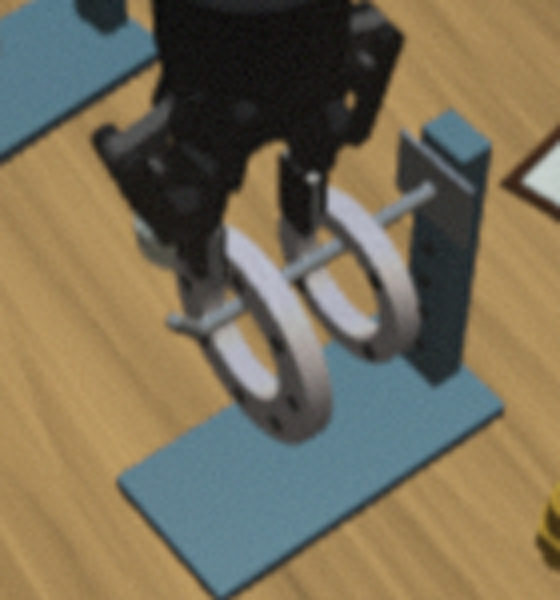

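View pics/b_topc.png

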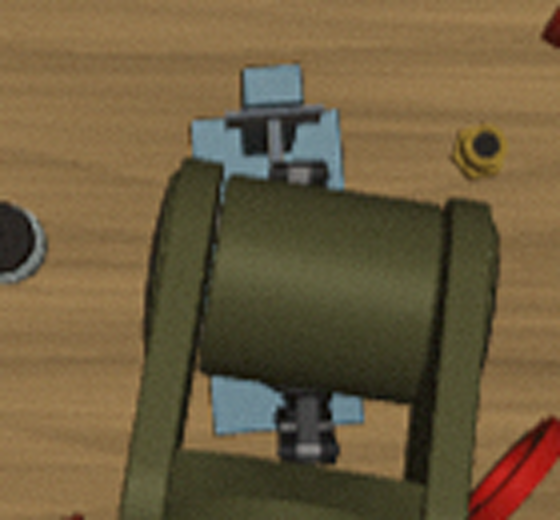

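The side crop shows the jaws straddling the near flange, which has 8 marks, with the small one behind it untouched. I'll descend and grip.

```bash
python3 - <<'E'
from h import *
print(bot.servo_line([491.7,-27.2,187],speed=70,until_force=8)); rep("down")
bot.move_gripper(5,grip_force=70); rep("grip")
E
```

```text
False
down t 4.02 tcp [491.7 -27.2 186.8] F [ 0.5 -0.4  0.6] M [ 0.06 -0.03 -0.01] g 42.1 q5 -0.18
grip t 4.38 tcp [491.9 -27.2 187.5] F [-0.9 -0.   4.2] M [ 0.05  0.19 -0.01] g 12.2 q5 -0.18
```

```bash
python3 - <<'E'
from h import *
bot.servo_line([491.7,-27.2,193],speed=50); rep("lift6")
save("c")
c=cv2.imread("pics/c_side.png")[130:280,210:350]
cv2.imwrite("pics/c_sidec.png",cv2.resize(c,None,fx=4,fy=4,interpolation=cv2.INTER_CUBIC))
E
```

```text
lift6 t 4.65 tcp [491.7 -27.2 193.1] F [-0.1 -0.1 -2.7] M [-0.03 -0.04 -0.04] g 12.4 q5 -0.18
```

View pics/c_sidec.png

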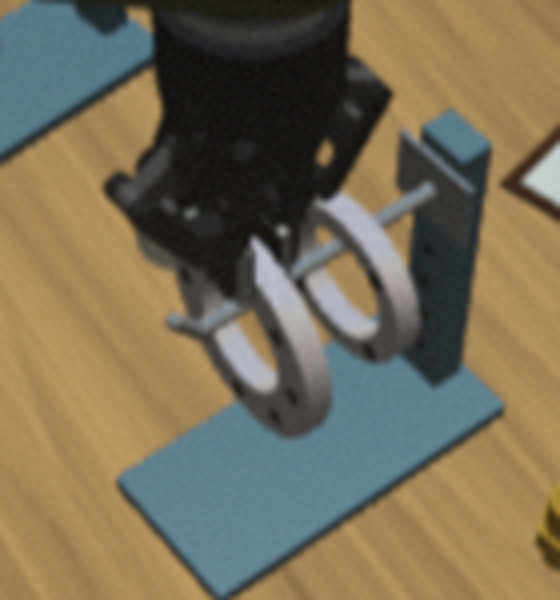

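Held: the force shows a load of about 2.7 N, which is the flange's weight.

```bash
python3 - <<'E'
from h import *
p=np.array([491.7,-27.2,221.5])
bot.servo_line(p,speed=80); rep("up")
p2=p-82*ex(5.5)
print(bot.servo_line(p2,speed=120,until_force=6)); rep("off")
save("d")
c=cv2.imread("pics/d_side.png")[130:330,170:350]
cv2.imwrite("pics/d_sidec.png",cv2.resize(c,None,fx=3,fy=3,interpolation=cv2.INTER_CUBIC))
E
```

```text
up t 5.26 tcp [491.6 -27.2 221.4] F [-0.4  0.  -1.7] M [-0.04  0.03  0.03] g 12.4 q5 -0.18
False
off t 6.09 tcp [410.5 -35.1 221.6] F [ 0.3 -0.2 -2.3] M [-0.01  0.02 -0.02] g 12.7 q5 -0.23
```

View pics/d_sidec.png

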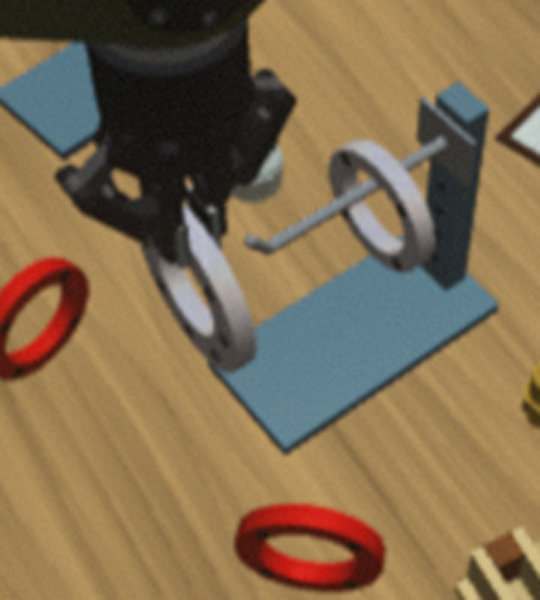

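```bash
python3 - <<'E'
from h import *
bot.servo_line([410.1,-35.1,270],speed=120)
bot.servo_line([502.3,-288.1,270],att(-4.57),speed=180); rep("over")
bot.servo_line([502.3,-288.1,175],speed=120); rep("hover"); bot.dwell(0.2)
save("e")
c=cv2.imread("pics/e_side.png")[230:420,280:460]
cv2.imwrite("pics/e_sidec.png",cv2.resize(c,None,fx=3,fy=3,interpolation=cv2.INTER_CUBIC))
c=cv2.imread("pics/e_top.png")[170:280,330:460]
cv2.imwrite("pics/e_topc.png",cv2.resize(c,None,fx=4,fy=4,interpolation=cv2.INTER_CUBIC))
E
```

```text
over t 8.4 tcp [ 502.2 -287.6  270.2] F [-0.   0.1 -2.9] M [-0.03 -0.   -0.04] g 12.9 q5 -0.5
hover t 9.34 tcp [ 502.6 -288.3  175.9] F [-0.4  0.7 -2.9] M [ 0.02 -0.01 -0.04] g 12.4 q5 -0.5
```

View pics/e_sidec.png

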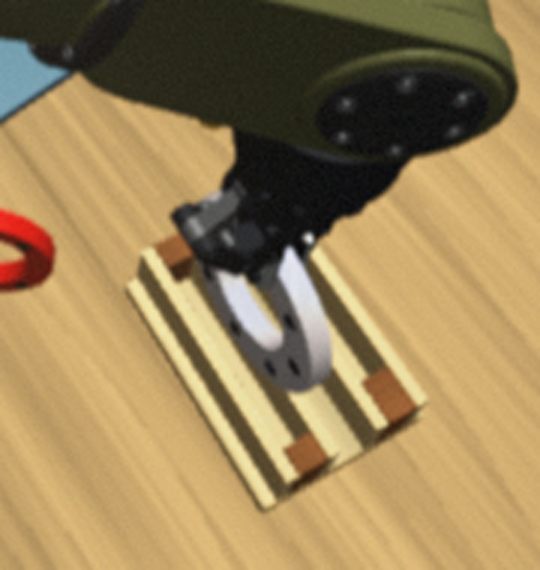

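View pics/e_topc.png

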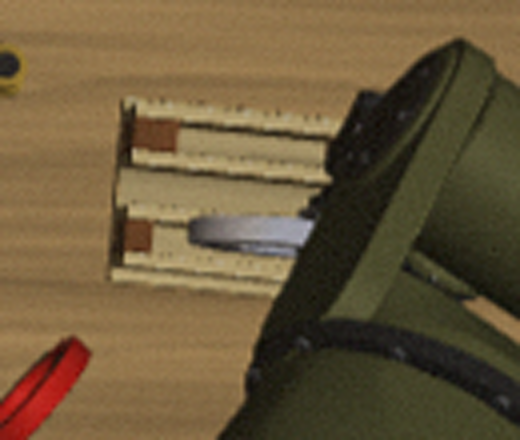

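```bash
cat > hold.py <<'E'
from h import *
import pickle,sys
def hold(pk,x0,yc,yaw,zlo,zhi,Rr):
    e=ex(yaw)[:2]; n=np.array([-e[1],e[0]])
    for k in("side","top"):
        c=pickle.load(open(f"{pk}_{k}.pkl","rb"));P=pts(c)
        hsv=cv2.cvtColor(c["image"],cv2.COLOR_BGR2HSV)
        d=P[...,:2]-np.array([x0,yc]); s=d@e; t=d@n
        m=(abs(s)<16)&(abs(t)<75)&(P[...,2]>zlo)&(P[...,2]<zhi)&(hsv[...,1]<70)&(hsv[...,2]>70)
        m=cv2.morphologyEx(m.astype(np.uint8),cv2.MORPH_OPEN,np.ones((2,2)))>0
        s,t,z=s[m],t[m],P[...,2][m]
        if len(s)<30: print(k,"few",len(s)); continue
        print(k,len(s),"s pct",np.percentile(s,[2,10,50,90,98]).round(1),"t",t.min().round(1),t.max().round(1),"z",z.min().round(1),z.max().round(1),"slope s/t",np.polyfit(t,s,1)[0].round(3))
        # outer: max radius about lower contour
        from scipy.optimize import least_squares
        b=[]
        for a in np.arange(-160,-10,10):
            u=np.array([np.cos(np.radians(a)),np.sin(np.radians(a))]); w=t*u[0]+(z-z.mean())*u[1]; i=np.argsort(w)[-3]; b.append((t[i],z[i]))
        b=np.array(b); 
        f=least_squares(lambda p:np.hypot(b[:,0]-p[0],b[:,1]-p[1])-Rr,[0,zlo+Rr],loss="soft_l1"); print("   circle centre t,z",f.x.round(1),"rms",np.sqrt(np.mean(f.fun**2)).round(2))
E
python3 -c "
from hold import *
hold('e',502.3,-288.1,-4.57,58,180,55)"
```

```text
side 1006 s pct [-8.1 -7.5 -5.   5.  44.6] t -202.2 44.5 z 10.8 811.9 slope s/t 0.476
   circle centre t,z [  0.9 -31.9] rms 0.61
top 229 s pct [-22.5  -5.   -1.7   4.5   5.8] t -34.9 285.4 z 10.4 1074.1 slope s/t -0.166
   circle centre t,z [-19.3 -42.1] rms 36.55
```

```bash
sed -i 's/m=cv2.morph.*/m=m\&(cv2.morphologyEx(m.astype(np.uint8),cv2.MORPH_OPEN,np.ones((3,3)))>0)/' hold.py
python3 -c "
from hold import *
hold('e',502.3,-288.1,-4.57,58,180,55)"
```

```text
side 968 s pct [-7.9 -7.5 -5.3  4.   6.1] t -53.8 29.0 z 69.9 178.5 slope s/t 0.01
   circle centre t,z [1.00e-01 1.27e+02] rms 1.35
top 227 s pct [-5.1 -4.8  0.1  6.6  7.8] t -10.0 54.7 z 83.5 179.0 slope s/t 0.051
   circle centre t,z [  0.  142.9] rms 2.65
```

The held flange is centred over the long slot to within about 1 mm. Lowering it.

```bash
python3 - <<'E'
from h import *
print(bot.servo_line([502.3,-288.1,128],speed=70,until_force=8)); rep("near")
print(bot.servo_line([502.3,-288.1,115],speed=25,until_force=8)); rep("floor")
E
```

```text
False
near t 10.47 tcp [ 502.5 -288.2  128.3] F [-1.2 -0.7 -2. ] M [-0.02 -0.01 -0.04] g 12.4 q5 -0.5
True
floor t 10.88 tcp [ 502.8 -288.5  119.7] F [-0.1 -0.6  5.3] M [-0.18 -0.21  0.06] g 12.7 q5 -0.5
```

Floor contact came at TCP z 119.7, against 120 predicted. Next: release, retreat, look.

```bash
python3 - <<'E'
from h import *
bot.move_gripper(42); rep("open")
bot.servo_line([502.5,-288.3,200],speed=120); rep()
bot.servo_line([502.5,-288.3,265],speed=200)
bot.move_to([548.3,-21.2,255],att(6)); rep()
save("f")
c=cv2.imread("pics/f_side.png")[120:420,170:450]
cv2.imwrite("pics/f_sidec.png",cv2.resize(c,None,fx=2,fy=2,interpolation=cv2.INTER_CUBIC))
c=cv2.imread("pics/f_top.png")[170:280,330:460]
cv2.imwrite("pics/f_topc.png",cv2.resize(c,None,fx=4,fy=4,interpolation=cv2.INTER_CUBIC))
from hold import hold
hold('f',502.3,-288.1,-4.57,48,180,55)
E
```

```text
open t 11.27 tcp [ 502.1 -288.   118.8] F [-0.7 -0.1  0.4] M [-0.01  0.02 -0.02] g 41.8 q5 -0.5
 t 12.09 tcp [ 502.2 -288.1  199.2] F [ 0.2 -0.8 -1.1] M [-0.01 -0.02  0.02] g 42.1 q5 -0.5
 t 13.62 tcp [548.3 -22.2 254.7] F [-0.9 -0.2  0.3] M [ 0.   -0.   -0.04] g 41.8 q5 -0.21
side 617 s pct [-7.1 -6.2 -0.7  4.9  6.5] t -53.3 51.0 z 48.7 122.6 slope s/t -0.009
   circle centre t,z [-2.5 95.5] rms 1.04
top 319 s pct [-4.7 -4.3  1.3  7.4  8.6] t -49.2 54.1 z 51.3 123.9 slope s/t -0.002
   circle centre t,z [  4.7 101.6] rms 0.83
```

View pics/f_sidec.png

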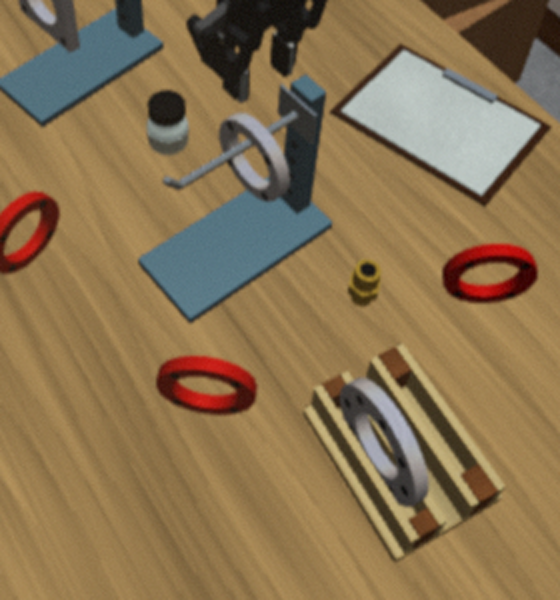

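View pics/f_topc.png

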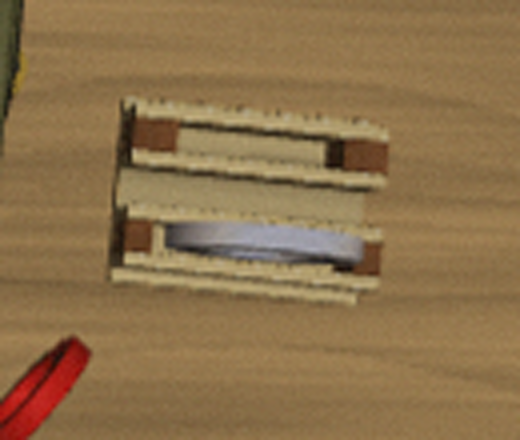

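The large flange stands in the long slot with its top at about z 122–123 (122 expected). Now I'll re-check the small flange's position and grip it.

```bash
python3 - <<'E'
from h import *
from hold import hold
hold('a',548.3,-21.2,5.5,80,182,45)
hold('f',548.3,-21.2,5.5,80,182,45)
bot.servo_line([548.3,-21.2,212],speed=120)
print(bot.servo_line([548.3,-21.2,186.5],speed=60,until_force=8)); rep("down")
bot.move_gripper(5,grip_force=80); rep("grip")
bot.servo_line([548.3,-21.2,194.5],speed=50); bot.dwell(.15); rep("lift")
save("g")
c=cv2.imread("pics/g_side.png")[130:280,210:350]
cv2.imwrite("pics/g_sidec.png",cv2.resize(c,None,fx=4,fy=4,interpolation=cv2.INTER_CUBIC))
E
```

```text
side 476 s pct [-8.8 -6.7 -1.4  4.7  6.2] t -44.5 34.6 z 98.7 180.8 slope s/t -0.016
   circle centre t,z [  1.2 146.4] rms 3.6
top 383 s pct [-11.   -4.8   0.    7.3  11.4] t -43.5 43.7 z 94.4 182.0 slope s/t -0.006
   circle centre t,z [  6.9 141.6] rms 2.83
side 512 s pct [-9.  -6.9 -1.4  4.6  6.7] t -45.0 31.7 z 99.0 180.8 slope s/t -0.019
   circle centre t,z [1.000e-01 1.458e+02] rms 2.43
top 53 s pct [-5.3 -4.3  0.3  6.1  7.2] t 26.7 43.7 z 142.4 171.6 slope s/t 0.206
   circle centre t,z [  0.7 131.5] rms 0.29
False
down t 14.8 tcp [548.3 -21.2 186.5] F [ 0.7  0.3 -0.3] M [-0.01  0.03 -0.07] g 42.2 q5 -0.21
grip t 15.18 tcp [548.5 -21.2 187. ] F [-0.9 -0.1  5.3] M [-0.01  0.01 -0.03] g 11.4 q5 -0.21
lift t 15.63 tcp [548.2 -21.2 194.2] F [ 0.2  0.9 -1.5] M [-0.05 -0.01 -0.01] g 11.7 q5 -0.21
```

View pics/g_sidec.png

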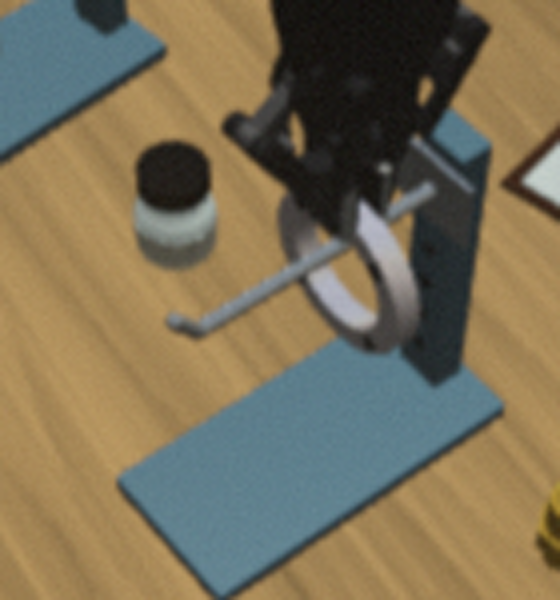

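```bash
python3 - <<'E'
from h import *
p=np.array([548.3,-21.2,220.5])
bot.servo_line(p,speed=80); rep("up")
p2=p-137*ex(5.5)
print(bot.servo_line(p2,speed=120,until_force=6)); rep("off")
save("h")
c=cv2.imread("pics/h_side.png")[130:330,170:350]
cv2.imwrite("pics/h_sidec.png",cv2.resize(c,None,fx=3,fy=3,interpolation=cv2.INTER_CUBIC))
E
```

```text
up t 16.21 tcp [548.3 -21.2 220.6] F [-0.1  0.8 -3.1] M [-0.07 -0.03 -0.01] g 11.4 q5 -0.21
False
off t 17.5 tcp [412.3 -34.3 220.5] F [ 0.   0.5 -1.4] M [ 0.01  0.02 -0.02] g 11.3 q5 -0.28
```

View pics/h_sidec.png

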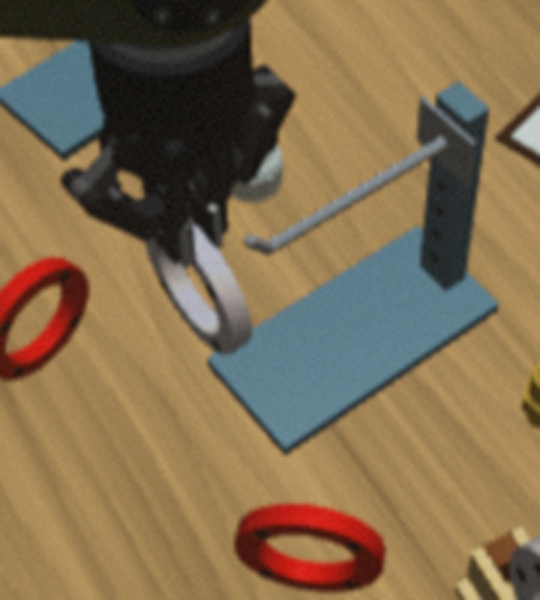

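```bash
python3 - <<'E'
from h import *
from hold import hold
bot.servo_line([412.3,-34.3,285],speed=140)
bot.servo_line([561.7,-292.9,285],att(-4.57),speed=180); rep("over")
bot.servo_line([561.7,-292.9,170],speed=120); bot.dwell(.2); rep("hover")
save("i")
c=cv2.imread("pics/i_side.png")[230:420,280:460]
cv2.imwrite("pics/i_sidec.png",cv2.resize(c,None,fx=3,fy=3,interpolation=cv2.INTER_CUBIC))
c=cv2.imread("pics/i_top.png")[150:280,330:460]
cv2.imwrite("pics/i_topc.png",cv2.resize(c,None,fx=4,fy=4,interpolation=cv2.INTER_CUBIC))
hold('i',561.7,-292.9,-4.57,58,162,45)
E
```

```text
over t 20.02 tcp [ 561.6 -292.6  285.1] F [-0.7 -0.4 -2.2] M [-0.02  0.01  0.  ] g 11.3 q5 -0.46
hover t 21.32 tcp [ 561.9 -293.   170.6] F [-0.   0.6 -1.2] M [-0.04 -0.01 -0.01] g 11.3 q5 -0.46
side 754 s pct [-7.9 -7.2 -4.2  4.   6. ] t -44.2 40.5 z 73.3 161.6 slope s/t 0.001
   circle centre t,z [  1.8 119.9] rms 1.78
top 174 s pct [-4.9 -4.5 -0.1  5.9  8. ] t -7.0 44.4 z 75.0 161.6 slope s/t 0.073
   circle centre t,z [ -0.7 122. ] rms 2.68
```

View pics/i_sidec.png

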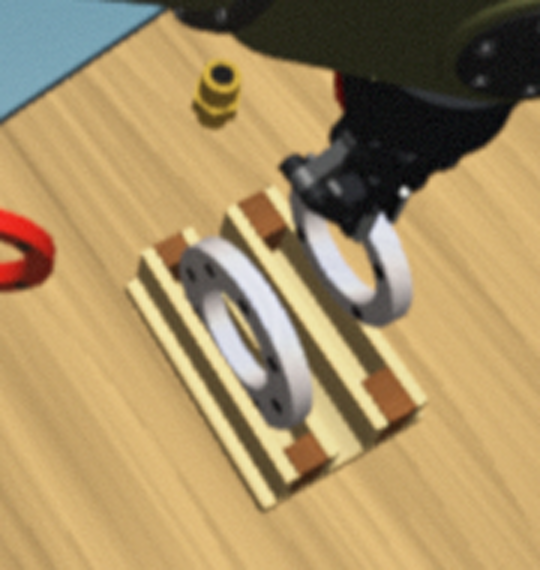

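View pics/i_topc.png

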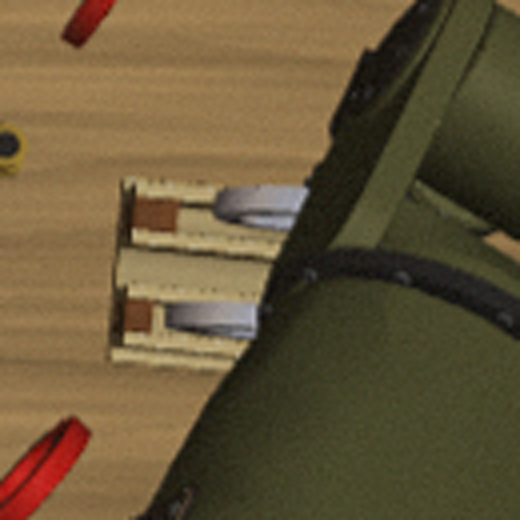

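```bash
python3 - <<'E'
from h import *
print(bot.servo_line([561.7,-292.9,118],speed=70,until_force=8)); rep("near")
print(bot.servo_line([561.7,-292.9,104],speed=25,until_force=8)); rep("floor")
E
```

```text
False
near t 22.32 tcp [ 561.9 -293.   118.5] F [-1.1 -0.1 -1. ] M [-0.05 -0.02  0.  ] g 11.6 q5 -0.46
True
floor t 22.73 tcp [ 562.  -293.1  109.5] F [ 0.6 -0.9  5.2] M [-0.06 -0.07 -0.02] g 11.2 q5 -0.46
```

Floor contact came at 109.5, as predicted. Next: release with a modest opening, since the large flange is alongside, then retreat.

```bash
python3 - <<'E'
from h import *
from hold import hold
bot.move_gripper(36); rep("open")
bot.servo_line([561.8,-292.9,180],speed=100); rep()
bot.servo_line([561.8,-292.9,280],speed=200)
bot.move_to([420,60,300],att(6)); bot.dwell(.3); rep()
save("j")
hold('j',561.7,-292.9,-4.57,48,180,45); hold('j',502.3,-288.1,-4.57,48,180,55)
import pickle
c=pickle.load(open("j_top.pkl","rb"));P=pts(c);print("jar",P[205:214,205:214].reshape(-1,3).mean(0),"nip",np.median(P[185:190,328:333].reshape(-1,3),0))
c=cv2.imread("pics/j_top.png")[150:280,330:460]
cv2.imwrite("pics/j_topc.png",cv2.resize(c,None,fx=4,fy=4,interpolation=cv2.INTER_CUBIC))
E
```

```text
open t 23.09 tcp [ 561.4 -292.7  108.6] F [ 0.1  0.5 -0.1] M [ 0.   -0.01 -0.04] g 35.9 q5 -0.46
 t 23.95 tcp [ 561.6 -292.8  179.3] F [ 0.4  0.2 -0.3] M [-0.05  0.01  0.01] g 35.9 q5 -0.46
 t 26.32 tcp [420.2  59.7 299.8] F [0.1 0.  0.3] M [-0.02 -0.03  0.03] g 36.1 q5 -0.05
side 406 s pct [-7.  -5.9 -0.7  4.8  6.5] t -44.0 42.0 z 62.5 102.8 slope s/t -0.008
   circle centre t,z [-7.  89.8] rms 0.04
top 242 s pct [-4.7 -4.2  1.4  7.   8.6] t -41.2 43.6 z 68.4 104.3 slope s/t -0.009
   circle centre t,z [ 1.7 87.4] rms 0.06
side 601 s pct [-7.  -6.2 -0.7  5.   6.2] t -53.7 50.4 z 48.4 123.0 slope s/t -0.005
   circle centre t,z [-2.8 95.9] rms 0.96
top 325 s pct [-4.6 -4.3  1.3  7.6  8.8] t -49.3 54.3 z 48.4 125.5 slope s/t -0.0
   circle centre t,z [ 2.1 97.3] rms 1.12
jar [544.21006902 137.24336396  64.386064  ] nip [ 602.97452476 -139.99095647   52.08279049]
```

View pics/j_side.png

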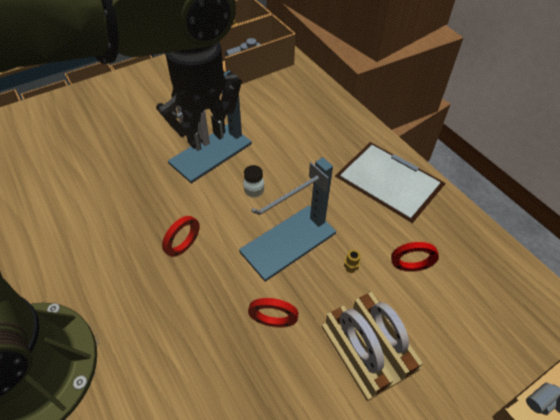

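View pics/j_topc.png

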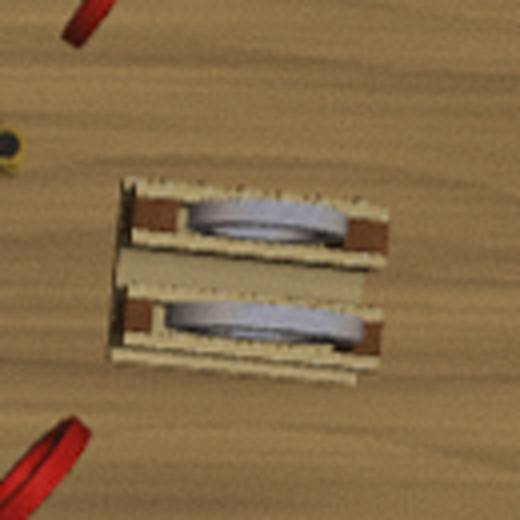

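Both flanges stand in their slots: the large one's top is near z 123 and the small one's near z 103 (122 and 102 expected). In the last side view the gripper hides the square flange, so I'll compare it in the top view before handing in.

```bash
python3 - <<'E'
from h import *
import pickle
a=pickle.load(open("a_top.pkl","rb"));b=pickle.load(open("j_top.pkl","rb"))
for n,(r0,r1,c0,c1) in dict(square=(165,270,90,175),red1=(275,325,220,245),red2=(250,292,318,356),red3=(120,166,340,375),nip=(178,198,320,340),jar=(195,225,195,225)).items():
    d=np.abs(a["image"][r0:r1,c0:c1].astype(int)-b["image"][r0:r1,c0:c1]).mean(); dd=np.abs(a["depth"][r0:r1,c0:c1]-b["depth"][r0:r1,c0:c1]); print(n,d.round(1),np.median(dd).round(2),(dd>8).mean().round(3))
bot.finish_job()
E
```

```text
square 5.9 1.83 0.028
red1 30.9 472.23 0.706
red2 5.0 1.78 0.01
red3 5.2 1.98 0.016
nip 4.9 1.9 0.015
jar 4.6 1.79 0.009
the job is handed in; nothing more can be done
```

Both round flanges are in the rack, and the job was handed in at about 26 s of the 67 s allowed. I lifted the large flange off the hook first and stood it in the long slot, then did the same with the small one in the short slot.

**Seating:** Floor contact came at TCP heights of 119.7 mm (large) and 109.5 mm (small), against 120 and 109.7 predicted. After release, the tops measured about 123 and 103 mm, against 122 and 102 expected, which is within the 2 mm calibration. Both sat centred in their slots to about 1–2 mm.

**Things left alone:** In the top view, the square flange, jar, nipple and two of the red rings were unchanged from the start. The arm hid the third red ring in that view, but the last side view shows it standing where it was.

**Checks that disagreed:** The circle fits to the standing flanges were unreliable because too little of the rim showed, so I used the edge extents and top heights instead. The gripper read 11–13 mm while holding the 14 mm flanges, but the weight on the wrist showed both were firmly held.

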